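# Line up the salvaged capacitors by height

### The job

Line up the four salvaged can capacitors in order of height on the black sorting strip: stand each upright on a ring of its own, centred in it, with the tallest on the ring next to the red block and the others stepping down to the shortest at the far end, by the grey block. The colours of the rings do not matter. Set each capacitor down gently rather than dropping it, and let go of them all.

Things in the scene. Friction and masses are not known exactly. Their poses are not given: they have to be found in the camera images.
- cap_brown: brown can capacitor, a plain cylinder 38 mm in diameter and 100 mm tall over all (the top 6 mm: two small screw terminals), about 160 g, loose, upright on its flat base on the robot side of the strip; small parts and a screwdriver, under 30 mm high, lie between the capacitors, 24 mm or more clear. Origin: centre of the underside; z up along its axis; its yaw means nothing.
- cap_grey: grey can capacitor, a plain cylinder 42 mm in diameter and 82 mm tall over all (the top 6 mm: two small screw terminals), about 150 g, loose, upright on its flat base on the robot side of the strip; small parts and a screwdriver, under 30 mm high, lie between the capacitors, 24 mm or more clear. Origin: centre of the underside; z up along its axis; its yaw means nothing.
- cap_blue: blue can capacitor, a plain cylinder 36 mm in diameter and 64 mm tall over all (the top 6 mm: two small screw terminals), about 90 g, loose, upright on its flat base on the robot side of the strip; small parts and a screwdriver, under 30 mm high, lie between the capacitors, 24 mm or more clear. Origin: centre of the underside; z up along its axis; its yaw means nothing.
- cap_black: black can capacitor, a plain cylinder 44 mm in diameter and 48 mm tall over all (the top 6 mm: two small screw terminals), about 100 g, loose, upright on its flat base on the robot side of the strip; small parts and a screwdriver, under 30 mm high, lie between the capacitors, 24 mm or more clear. Origin: centre of the underside; z up along its axis; its yaw means nothing.
- ring_white: white ring mark with a centre dot of the same colour, 58 mm outside and 48 mm inside diameter, flat (nothing stands up). The four rings stand 75 mm apart (centre to centre) in a straight row on a fixed black strip 90 mm wide, 400 mm long and 6 mm thick; which colour is where in the row varies and means nothing. Origin: centre of the ring, on the strip's top face, 6 mm above the bench; z up.
- ring_yellow: yellow ring mark with a centre dot of the same colour, 58 mm outside and 48 mm inside diameter, flat (nothing stands up). The four rings stand 75 mm apart (centre to centre) in a straight row on a fixed black strip 90 mm wide, 400 mm long and 6 mm thick; which colour is where in the row varies and means nothing. Origin: centre of the ring, on the strip's top face, 6 mm above the bench; z up.
- ring_green: green ring mark with a centre dot of the same colour, 58 mm outside and 48 mm inside diameter, flat (nothing stands up). The four rings stand 75 mm apart (centre to centre) in a straight row on a fixed black strip 90 mm wide, 400 mm long and 6 mm thick; which colour is where in the row varies and means nothing. Origin: centre of the ring, on the strip's top face, 6 mm above the bench; z up.
- ring_orange: orange ring mark with a centre dot of the same colour, 58 mm outside and 48 mm inside diameter, flat (nothing stands up). The four rings stand 75 mm apart (centre to centre) in a straight row on a fixed black strip 90 mm wide, 400 mm long and 6 mm thick; which colour is where in the row varies and means nothing. Origin: centre of the ring, on the strip's top face, 6 mm above the bench; z up.
- red_block: fixed red block, 70 mm across the strip, 30 mm along it and 18 mm high, on one end of the black strip, in line with the rings; the centre of the nearest ring is 62.5 mm from the block's centre. A grey block of the same size is on the other end; which end is red varies. Origin: centre of the underside, 6 mm above the bench; its y axis lies along the row, either way round.
Things that resemble listed ones, but are neither listed nor needed, are in the scene too. Of the things shaped like the cap_blue, the blue one is meant.

How it is judged:
At the end, for the whole second after the job is handed in: Counted from the red block, the rings carry the brown (tallest), grey, blue and black (shortest) capacitors, each with its axis within 12 mm of its ring's centre, standing on the strip (base within 5 mm of its face), within 0.1 rad of upright, at rest and not touched by the fingers (((horizontal distance between ring_white and red_block between 0.0325 and 0.0925 m and horizontal distance between cap_brown and ring_white below 0.012 m and z of cap_brown in the frame of ring_white between -0.004 and 0.005 m) or (horizontal distance between ring_yellow and red_block between 0.0325 and 0.0925 m and horizontal distance between cap_brown and ring_yellow below 0.012 m and z of cap_brown in the frame of ring_yellow between -0.004 and 0.005 m) or (horizontal distance between ring_green and red_block between 0.0325 and 0.0925 m and horizontal distance between cap_brown and ring_green below 0.012 m and z of cap_brown in the frame of ring_green between -0.004 and 0.005 m) or (horizontal distance between ring_orange and red_block between 0.0325 and 0.0925 m and horizontal distance between cap_brown and ring_orange below 0.012 m and z of cap_brown in the frame of ring_orange between -0.004 and 0.005 m)) and angle between each of cap_brown, cap_grey, cap_blue, cap_black's own z axis and vertical below 0.1 rad and linear speed of each of cap_brown, cap_grey, cap_blue, cap_black below 0.02 m/s and angular speed of each of cap_brown, cap_grey, cap_blue, cap_black below 0.2 rad/s and contact force between each of cap_brown, cap_grey, cap_blue, cap_black and the fingers below 0.05 N and ((horizontal distance between ring_white and red_block between 0.1075 and 0.1675 m and horizontal distance between cap_grey and ring_white below 0.012 m and z of cap_grey in the frame of ring_white between -0.004 and 0.005 m) or (horizontal distance between ring_yellow and red_block between 0.1075 and 0.1675 m and horizontal distance between cap_grey and ring_yellow below 0.012 m and z of cap_grey in the frame of ring_yellow between -0.004 and 0.005 m) or (horizontal distance between ring_green and red_block between 0.1075 and 0.1675 m and horizontal distance between cap_grey and ring_green below 0.012 m and z of cap_grey in the frame of ring_green between -0.004 and 0.005 m) or (horizontal distance between ring_orange and red_block between 0.1075 and 0.1675 m and horizontal distance between cap_grey and ring_orange below 0.012 m and z of cap_grey in the frame of ring_orange between -0.004 and 0.005 m)) and ((horizontal distance between ring_white and red_block between 0.1825 and 0.2425 m and horizontal distance between cap_blue and ring_white below 0.012 m and z of cap_blue in the frame of ring_white between -0.004 and 0.005 m) or (horizontal distance between ring_yellow and red_block between 0.1825 and 0.2425 m and horizontal distance between cap_blue and ring_yellow below 0.012 m and z of cap_blue in the frame of ring_yellow between -0.004 and 0.005 m) or (horizontal distance between ring_green and red_block between 0.1825 and 0.2425 m and horizontal distance between cap_blue and ring_green below 0.012 m and z of cap_blue in the frame of ring_green between -0.004 and 0.005 m) or (horizontal distance between ring_orange and red_block between 0.1825 and 0.2425 m and horizontal distance between cap_blue and ring_orange below 0.012 m and z of cap_blue in the frame of ring_orange between -0.004 and 0.005 m)) and ((horizontal distance between ring_white and red_block between 0.2575 and 0.3175 m and horizontal distance between cap_black and ring_white below 0.012 m and z of cap_black in the frame of ring_white between -0.004 and 0.005 m) or (horizontal distance between ring_yellow and red_block between 0.2575 and 0.3175 m and horizontal distance between cap_black and ring_yellow below 0.012 m and z of cap_black in the frame of ring_yellow between -0.004 and 0.005 m) or (horizontal distance between ring_green and red_block between 0.2575 and 0.3175 m and horizontal distance between cap_black and ring_green below 0.012 m and z of cap_black in the frame of ring_green between -0.004 and 0.005 m) or (horizontal distance between ring_orange and red_block between 0.2575 and 0.3175 m and horizontal distance between cap_black and ring_orange below 0.012 m and z of cap_black in the frame of ring_orange between -0.004 and 0.005 m))).
It fails at once if a capacitor is dropped or thrown: it moves faster than 0.8 m/s (a free fall of about 3 cm) with no finger touching it ((linear speed of cap_brown above 0.8 m/s and contact force between cap_brown and the fingers below 0.05 N) or (linear speed of cap_grey above 0.8 m/s and contact force between cap_grey and the fingers below 0.05 N) or (linear speed of cap_blue above 0.8 m/s and contact force between cap_blue and the fingers below 0.05 N) or (linear speed of cap_black above 0.8 m/s and contact force between cap_black and the fingers below 0.05 N)).
It also fails if it takes over 112 s, if anything falls off the work surface, if the arm or the gripper's body presses on something with over 40 N, if the wrist force passes 120 N, or if a joint passes its speed limit or range.

### The arm

A 7-joint arm with a two-finger parallel gripper is mounted at the origin on the work surface. World frame = base frame: x ahead of the robot, y to its left, z up, the work surface at z = 0. Lengths are in m, angles in rad, forces in N, time in s.
With the tool pointing down it reaches from about 0.4 to 0.85 m from the base axis. Payload 10.4 kg.
Tool frame: the origin (TCP) lies between the finger pads; the fingertips stand 19 mm ahead of it and the grasp point (between the pads) is the TCP; z points along the fingers, y is the direction in which the jaws open and shut (so a half turn about z gives the same grasp; the last joint's range is limited). The gripper opens to 85 mm and grips with 20 to 120 N. Pads are 22 mm wide; open, the fingers measure 114 mm over their backs; the gripper's body (76 mm by 85 mm) begins 54 mm behind the grasp point. The pads swing forward as they close: fully open they stand 13 mm farther back than shut.
Start: joints at [-1.254, 0.332, -0.065, 1.46, 0.022, 1.35, -0.088], TCP at [0.208, 0.589, 0.214] pointing down, gripper open.
Joint ranges: [-2.6, 2.6], [-0.5, 2.12], [-1.47, 1.34], [0.16, 2.42], [-1.27, 4.41], [0.06, 2.06], [-2.6, 2.6]. Speed limits (rad/s): [2.22, 2.22, 2.79, 2.79, 3.14, 3.14, 3.14].

### API

Orientations are given as a unit quaternion [x, y, z, w].
In Python, from station import arm gives the robot as it stands.
- The arm moves only by the tool arm_command, never from a script. Its argument "moves" is a list of rows, each an object with "travel": the shift along the world's x, y, z in mm, a list of three; "angular": the turn, a rotation vector about the world's x, y, z in rad, a list of three; "hand": the finger opening in mm, from 0 to 85.4. In form: [{"travel": [tx, ty, tz], "angular": [rx, ry, rz], "hand": hand}, ...]. A call has 1 to 12 rows; each row is the pose to reach, as a shift and turn from the pose measured when the call began; what a row does not reach only later rows make up. A row lasts 1/8 s, in which the tool goes at most 62.5 mm and 10.7 degrees, less where a joint would pass 70% of its speed; a pose out of reach is approached as far as the arm can. A call with a gripper value outside its range is refused whole. The fingers move at their own pace and stop on an object; the grip force is fixed at half the most. Time passes only in rows, so rows that repeat a pose let the fingers close. It gives the time, the measured TCP pose, the force and the opening at its end, in the units of the state.
- arm.state(): the state, without advancing time (a new reading comes with each control period).
- arm.grab_frame(name): name is "scene" or "top" or "wrist"; returns the picture (400x640x3 uint8, blue, green, red); there is no depth.
- arm.calibration(name): a dict with "fovy" (degrees; the focal length in pixels is half the picture's height over the tangent of half this angle, whatever the lens; pixels are square), "cx", "cy" (the principal point, pixels), "R" (3x3) and "t" (3): a world point X has camera coordinates R X + t. Camera axes: x right, y down, z forward; pixel columns grow to the right and rows downward; lengths in m; the calibration is good to about 2 mm. A picture is of the moment at which its call begins: read the wrist's pose just before it. calibration takes no time and is no camera call; for the wrist camera it gives the pose at the moment of the call.
- arm.close_job(): hands the job in, once; it reports no verdict.
The state is a dict: "time": time; "joint_positions": joint angles; "qd": joint speeds; "effort": joint torques, N m; "eef_pos": TCP position; "tool_rot": TCP orientation; "force": force on the tool from outside, world axes, zero at the start; "torque": the same for the moment, N m; "width": opening from 0.0 (shut) to 1.0 (fully open).
Only numpy, scipy, OpenCV 4.12 (cv2) and the standard library are available. Lean on these libraries where they do the work, as an engineer would, in place of code of your own. Each camera call takes 0.05 s, during which the arm holds its last target. There are 200 camera calls.

## Working session

There is one attempt and no reset: what is moved stays moved. The work goes in short steps, Python scripts to look and compute and a tool call to move; the robot and the scene stay as the last step left them, time stands still between calls to the robot, and variables do not carry over. Pictures are saved under pics/ and viewed, about 12 in all and at most 16, crops included, and the job is handed in when it is done.

Besides the shell and the picture viewer there is one more tool, called after "Emit:" as name(argument=value, ...), one argument or row to a line, values as JSON. arm_command: Moves the arm, as the interface text tells. Its arguments: {"type":"object","properties":{"moves":{"type":"array"}},"required":["moves"]}

```bash
mkdir -p pics
cat > h.py <<'E'
import numpy as np, cv2
from station import arm
def K(c):
    f=200/np.tan(np.radians(c["fovy"])/2); return f
def ray(c,u,v,z):
    R=np.array(c["R"]);t=np.array(c["t"]);f=K(c)
    o=-R.T@t; d=R.T@np.array([(u-c["cx"])/f,(v-c["cy"])/f,1.]); return o+d*(z-o[2])/d[2]
def proj(c,X):
    p=np.array(c["R"])@np.array(X)+np.array(c["t"]);f=K(c);return c["cx"]+f*p[0]/p[2],c["cy"]+f*p[1]/p[2]
E
python3 - <<'E'
from h import *
print({k:v for k,v in arm.state().items() if k in("time","eef_pos","tool_rot","force","width")})
for n in("scene","top"):
    c=arm.calibration(n);print(n,K(c),c["cx"],c["cy"],-np.array(c["R"]).T@np.array(c["t"]),np.round(c["R"],3).tolist())
    im=arm.grab_frame(n);cv2.imwrite(f"pics/{n}0.png",im)
E
```

```text
{'time': 0.0, 'eef_pos': array([0.20816574, 0.58887462, 0.21359054]), 'tool_rot': array([ 1.69083749e-01,  9.85601406e-01, -7.37553665e-04, -1.01622257e-04]), 'force': array([ 0.38141898,  0.09477191, -0.35915321]), 'width': 1.00226486290125}
scene 367.6095589556269 323.93362854744714 200.5169448222235 [1.09818816 0.14484651 0.51323444] [[-0.26, 0.966, -0.005], [0.626, 0.164, -0.762], [-0.735, -0.201, -0.647]]
top 437.08333057183415 314.8495017391578 194.66403373084313 [0.45814984 0.01256697 0.90147093] [[0.009, -0.999, 0.043], [-0.996, -0.012, -0.091], [0.091, -0.042, -0.995]]
```

View pics/top0.png

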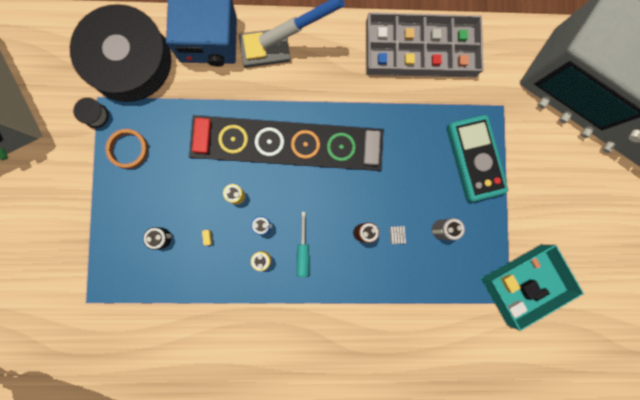

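View pics/scene0.png

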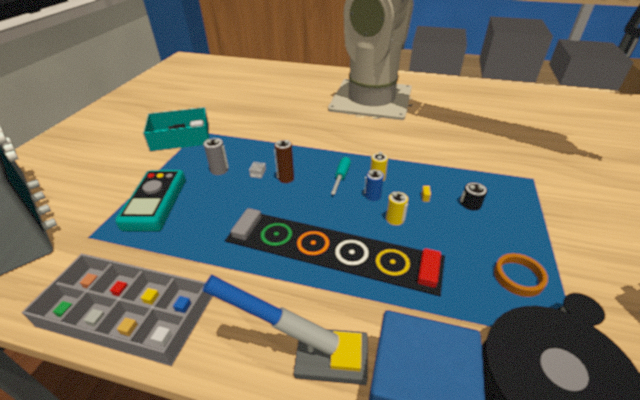

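The top view shows black at (156,238), blue (261,226), brown (369,232) and grey (453,229), with yellow decoys at (234,194) and (261,261). The rings run yellow (233,139), white, orange, green, with the red block at (201,135) and the grey block at (373,148). Next I'll measure these.

```bash
cat > m.py <<'E'
from h import *
im=cv2.imread("pics/top0.png");c=arm.calibration("top")
hsv=cv2.cvtColor(im,cv2.COLOR_BGR2HSV)
def comp(m,u,v,r):
    w=np.zeros(m.shape,np.uint8);cv2.circle(w,(u,v),r,255,-1);m=cv2.bitwise_and(m,w)
    p=cv2.findNonZero(m);(x,y),rad=cv2.minEnclosingCircle(p);
    h=cv2.convexHull(p);M=cv2.moments(h);return M["m10"]/M["m00"],M["m01"]/M["m00"],rad,x,y
rings={"yellow":(233,139,15,35),"white":(269,142,0,0),"orange":(305,144,5,20),"green":(341,147,40,85)}
for n,(u,v,a,b) in rings.items():
    m=cv2.inRange(hsv,(a,90,90),(b,255,255)) if b else cv2.inRange(hsv,(0,0,120),(180,90,255))
    q=comp(m,u,v,18);print(n,np.round(q,1),ray(c,q[0],q[1],.006).round(4))
m=cv2.inRange(hsv,(0,120,80),(8,255,255));q=comp(m,201,135,25);print("red",np.round(q,1),ray(c,q[0],q[1],.024).round(4))
m=cv2.inRange(hsv,(0,0,130),(180,100,255))
for n,u,v,h,d in(("black",156,238,42,44),("blue",261,226,58,36),("brown",369,232,94,38),("grey",453,229,76,42),("dec",234,194,58,36),("dec",261,261,58,36)):
    q=comp(m,u,v,14);z=h/1000
    X=ray(c,q[0],q[1],z);print(n,np.round(q,1),X.round(4),"expect r px",round(K(c)*d/2000/(.9-z),1))
big=cv2.resize(im[90:290,90:500],None,fx=1.95,fy=1.95,interpolation=2);cv2.imwrite("pics/crop0.png",big)
E
python3 m.py
```

```text
yellow [232.5 138.5  15.2 232.5 138.5] [0.6546 0.1459 0.006 ]
white [268.8 141.2  15.  268.7 141.5] [0.6504 0.0712 0.006 ]
orange [305.1 143.7  15.2 305.1 143.8] [ 0.6465 -0.0041  0.006 ]
green [340.9 146.4  14.3 341.  146.1] [ 0.6421 -0.0788  0.006 ]
red [200.9 135.   18.6 200.5 135. ] [0.6568 0.2069 0.024 ]
black [153.3 237.8  11.3 153.4 238.1] [0.4494 0.2871 0.042 ] expect r px 11.2
blue [260.2 225.3   9.6 260.4 225.5] [0.4752 0.0811 0.058 ] expect r px 9.3
brown [369.2 231.6  10.2 369.2 231.9] [ 0.4647 -0.1229  0.094 ] expect r px 10.3
grey [453.3 228.8  12.6 452.4 229.7] [ 0.4717 -0.2877  0.076 ] expect r px 11.1
dec [231.7 192.6  11.6 232.8 193. ] [0.5375 0.137  0.058 ] expect r px 9.3
dec [259.7 260.3  11.5 260.5 260.5] [0.4087 0.0809 0.058 ] expect r px 9.3
```

View pics/crop0.png

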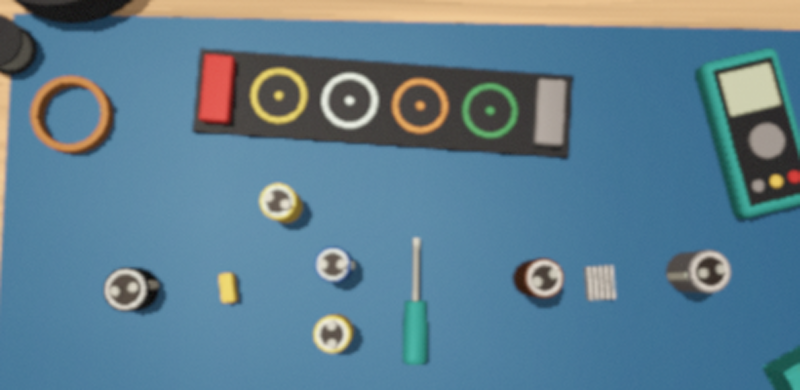

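Ring spacings come out at 75 mm and the top-disc radii are right, so I'm moving above the black one with the jaws square to the row.

Emit:
arm_command(
  moves=[
    {"travel": [30, -38, 0], "angular": [0, 0, -0.16], "hand": 85},
    {"travel": [60, -75, 0], "angular": [0, 0, -0.32], "hand": 85},
    {"travel": [90, -113, 0], "angular": [0, 0, -0.48], "hand": 85},
    {"travel": [120, -151, 0], "angular": [0, 0, -0.64], "hand": 85},
    {"travel": [150, -189, 0], "angular": [0, 0, -0.8], "hand": 85},
    {"travel": [180, -227, 0], "angular": [0, 0, -0.96], "hand": 85},
    {"travel": [210, -265, 0], "angular": [0, 0, -1.12], "hand": 85},
    {"travel": [241, -302, 0], "angular": [0, 0, -1.286], "hand": 85},
    {"travel": [241, -302, 0], "angular": [0, 0, -1.286], "hand": 85},
    {"travel": [241, -302, 0], "angular": [0, 0, -1.286], "hand": 85},
  ],
)

```text
time: 1.35
eef_pos: [0.4487, 0.2873, 0.2134]
tool_rot: [0.726, 0.688, -0.001, -0.001]
force: [-0.2, 0.7, 0.1]
width: 0.997
```

```bash
cat > w.py <<'E'
import sys
from h import *
from scipy.spatial.transform import Rotation as Rr
s=arm.state();c=arm.calibration("wrist");im=arm.grab_frame("wrist");cv2.imwrite(f"pics/{sys.argv[1]}.png",im)
y=Rr.from_quat(s["tool_rot"]).as_matrix()
print(s["time"],s["eef_pos"].round(4),"jaw deg",np.degrees(np.arctan2(y[1,1],y[0,1])).round(2),"z",y[:,2].round(3),"F",s["force"].round(2),"w",round(s["width"],3),"q",np.round(s["joint_positions"],2))
print(K(c),c["cx"],c["cy"],(-np.array(c["R"]).T@np.array(c["t"])).round(4),np.round(c["R"],3).tolist())
np.savez(f"pics/{sys.argv[1]}.npz",**{k:c[k] for k in("fovy","cx","cy","R","t")})
E
python3 w.py w1
```

```text
1.35 [0.4487 0.2873 0.2134] jaw deg -3.08 z [-0.002 -0.    -1.   ] F [-0.22  0.71  0.06] w 0.997 q [-0.92  0.13  0.29  1.72 -0.04  1.3  -0.68]
297.54408168057785 319.64649097167205 198.22353744859535 [0.4535 0.361  0.3737] [[0.999, -0.054, -0.002], [-0.051, -0.955, 0.292], [-0.018, -0.291, -0.956]]
```

View pics/w1.png

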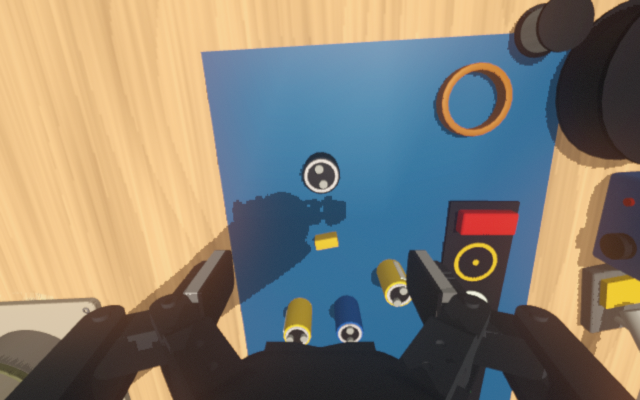

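The wrist view has the black can at about (321,175), between the fingers and clear of other parts. I'll measure it from here.

```bash
cat >> h.py <<'E'
def disc(name,u,v,r,z,lo=(0,0,120),hi=(180,100,255)):
    "centre (px, world) of a bright can top / ring near (u,v), in saved wrist view"
    c=dict(np.load(f"pics/{name}.npz"));im=cv2.imread(f"pics/{name}.png")
    m=cv2.inRange(cv2.cvtColor(im,cv2.COLOR_BGR2HSV),lo,hi);w=np.zeros(m.shape,np.uint8);cv2.circle(w,(u,v),r,255,-1)
    p=cv2.findNonZero(cv2.bitwise_and(m,w));h=cv2.convexHull(p);(x,y),(a,b),_=cv2.fitEllipse(h)
    X=ray(c,x,y,z);d=np.linalg.norm(np.array(c["R"])@X+np.array(c["t"]));print(np.round([x,y,a,b],1),X.round(4),"diam mm",round((a+b)/2*d/K(c)*1000,1));return X
E
python3 -c "
from h import *
disc('w1',321,175,24,.042)
disc('w1',476,262,26,.006,(15,90,90),(35,255,255))"
```

```text
[320.9 175.4  34.   34.5] [0.4502 0.2871 0.042 ] diam mm 39.1
[475.3 261.6  38.2  45.8] [0.6561 0.1462 0.006 ] diam mm 66.5
```

Emit:
arm_command(
  moves=[
    {"travel": [1, 0, -45], "angular": [0, 0, 0], "hand": 85},
    {"travel": [1, 0, -90], "angular": [0, 0, 0], "hand": 85},
    {"travel": [1, 0, -130], "angular": [0, 0, 0], "hand": 85},
    {"travel": [1, 0, -160], "angular": [0, 0, 0], "hand": 85},
    {"travel": [1, 0, -178], "angular": [0, 0, 0], "hand": 85},
    {"travel": [1, 0, -186], "angular": [0, 0, 0], "hand": 85},
    {"travel": [1, 0, -186], "angular": [0, 0, 0], "hand": 85},
    {"travel": [1, 0, -186], "angular": [0, 0, 0], "hand": 20},
    {"travel": [1, 0, -186], "angular": [0, 0, 0], "hand": 20},
    {"travel": [1, 0, -186], "angular": [0, 0, 0], "hand": 20},
    {"travel": [1, 0, -186], "angular": [0, 0, 0], "hand": 20},
    {"travel": [1, 0, -186], "angular": [0, 0, 0], "hand": 20},
  ],
)

```text
time: 2.9
eef_pos: [0.4494, 0.2879, 0.0275]
tool_rot: [0.725, 0.688, -0.001, -0.001]
force: [0.2, -0.2, -0.6]
width: 0.234
```

The fingers closed to 20 mm without holding anything, so I need to look.

```bash
python3 w.py w2
python3 - <<'E'
from h import *
a=cv2.imread("pics/w2.png");b=arm.grab_frame("scene");cv2.imwrite("pics/s2.png",b)
cv2.imwrite("pics/c2.png",np.vstack([cv2.resize(a,(480,300)),cv2.resize(b[120:280,360:616],(480,300))]))
E
```

```text
2.9 [0.4494 0.2879 0.0275] jaw deg -3.0 z [-0.002  0.    -1.   ] F [ 0.24 -0.19 -0.56] w 0.234 q [-0.89  0.33  0.27  1.91 -0.11  0.92 -0.62]
297.54408168057785 319.64649097167205 198.22353744859535 [0.4541 0.3615 0.1877] [[0.999, -0.053, -0.002], [-0.05, -0.955, 0.292], [-0.017, -0.291, -0.956]]
```

View pics/c2.png

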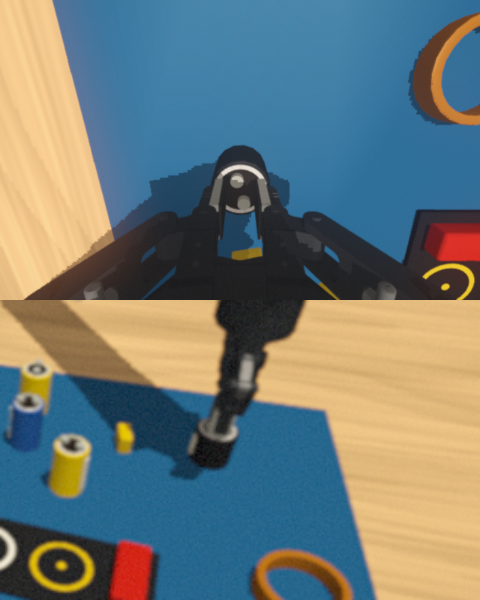

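Run:
```python
from h import *
a=cv2.imread("pics/w2.png");b=cv2.imread("pics/s2.png")
c=dict(np.load("pics/w2.npz"));print(proj(c,(.4494,.2879,.0275)),proj(c,(.45,.287,.042)))
cs=arm.calibration("scene");print(proj(cs,(.4494,.2879,.0275)),proj(cs,(.45,.287,.048)),proj(cs,(.45,.287,0)))
cv2.imwrite("pics/c2b.png",np.hstack([cv2.resize(a[180:350,235:405],(400,400),interpolation=2),cv2.resize(b[150:230,440:520],(400,400),interpolation=2)]))
```

```text
(np.float64(318.9521964846272), np.float64(238.6943891532831)) (np.float64(320.03371776092195), np.float64(251.45647973782332))
(np.float64(473.0037502660566), np.float64(194.53093260717466)) (np.float64(475.13736215743734), np.float64(186.86508904857607)) (np.float64(469.2410671811861), np.float64(204.65188586820508))
```

View pics/c2b.png

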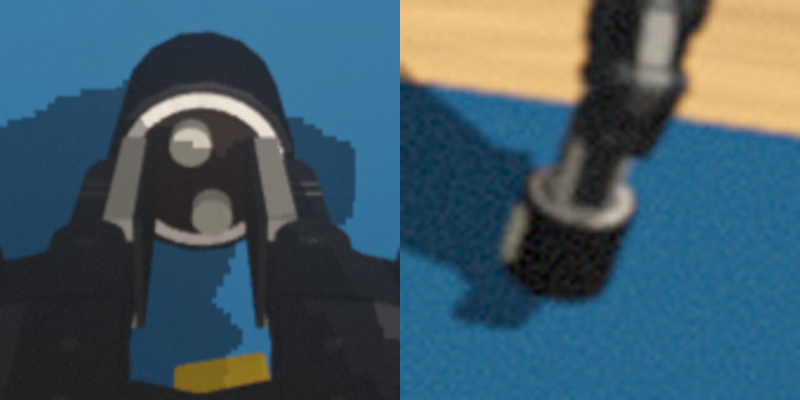

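The pads look to be inside the can's outline and the force reads near zero. A small lift will show whether it is actually held.

Emit:
arm_command(
  moves=[
    {"travel": [0, 0, 3], "angular": [0, 0, 0], "hand": 20},
    {"travel": [0, 0, 6], "angular": [0, 0, 0], "hand": 20},
    {"travel": [0, 0, 10], "angular": [0, 0, 0], "hand": 20},
    {"travel": [0, 0, 10], "angular": [0, 0, 0], "hand": 20},
  ],
)

```text
time: 3.5
eef_pos: [0.4496, 0.2881, 0.0379]
tool_rot: [0.725, 0.688, -0.0, -0.001]
force: [-0.2, -0.4, -0.4]
width: 0.237
```

```bash
python3 w.py w3
python3 - <<'E'
from h import *
a=cv2.imread("pics/w3.png");b=arm.grab_frame("scene")
cv2.imwrite("pics/c3.png",np.hstack([cv2.resize(a[180:350,235:405],(400,400),interpolation=2),cv2.resize(b[150:230,440:520],(400,400),interpolation=2)]))
E
```

```text
3.5 [0.4496 0.2881 0.0379] jaw deg -3.01 z [-0.001  0.001 -1.   ] F [-0.24 -0.41 -0.35] w 0.237 q [-0.89  0.31  0.27  1.9  -0.1   0.94 -0.62]
297.54408168057785 319.64649097167205 198.22353744859535 [0.4542 0.3616 0.1982] [[0.999, -0.053, -0.002], [-0.05, -0.955, 0.291], [-0.017, -0.291, -0.957]]
```

View pics/c3.png

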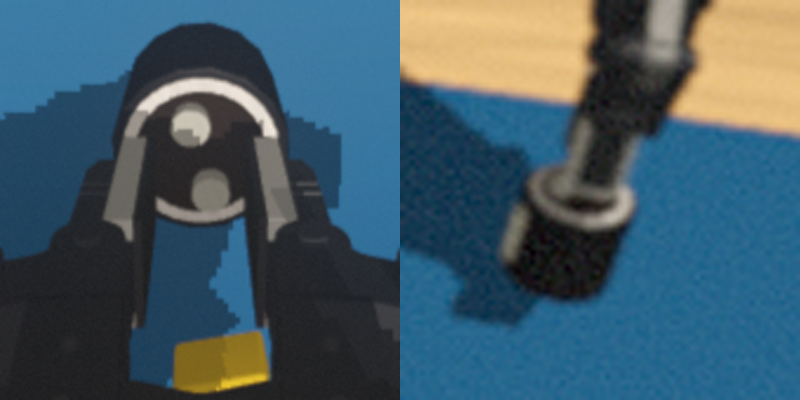

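The can never moved. The pads keep the same place in the wrist picture, so the fingertips really sit about 40 mm higher than the reported TCP implies, and they closed just above the can. I'll open, go lower in small steps while watching the force, and look again.

Emit:
arm_command(
  moves=[
    {"travel": [0, 0, 2], "angular": [0, 0, 0], "hand": 85},
    {"travel": [0, 0, 2], "angular": [0, 0, 0], "hand": 85},
    {"travel": [0, 0, 2], "angular": [0, 0, 0], "hand": 85},
    {"travel": [0, 0, 2], "angular": [0, 0, 0], "hand": 85},
    {"travel": [0, 0, 2], "angular": [0, 0, 0], "hand": 85},
    {"travel": [0, 0, -5], "angular": [0, 0, 0], "hand": 85},
    {"travel": [0, 0, -10], "angular": [0, 0, 0], "hand": 85},
    {"travel": [0, 0, -14], "angular": [0, 0, 0], "hand": 85},
    {"travel": [0, 0, -17], "angular": [0, 0, 0], "hand": 85},
    {"travel": [0, 0, -20], "angular": [0, 0, 0], "hand": 85},
    {"travel": [0, 0, -20], "angular": [0, 0, 0], "hand": 85},
  ],
)

```text
time: 4.97
eef_pos: [0.4493, 0.2878, 0.0173]
tool_rot: [0.725, 0.688, -0.001, -0.001]
force: [0.1, 0.5, 0.4]
width: 0.995
```

```bash
python3 w.py w4
python3 - <<'E'
from h import *
a=cv2.imread("pics/w4.png");b=arm.grab_frame("scene")
cv2.imwrite("pics/c4.png",np.hstack([cv2.resize(a[180:340,200:440],(480,320),interpolation=2),cv2.resize(b[150:230,440:520],(320,320),interpolation=2)]))
E
```

```text
4.975 [0.4493 0.2878 0.0173] jaw deg -3.01 z [-0.002 -0.    -1.   ] F [0.11 0.54 0.42] w 0.995 q [-0.89  0.34  0.27  1.92 -0.12  0.9  -0.61]
297.54408168057785 319.64649097167205 198.22353744859535 [0.454  0.3615 0.1775] [[0.999, -0.053, -0.002], [-0.05, -0.955, 0.292], [-0.018, -0.291, -0.956]]
```

View pics/c4.png

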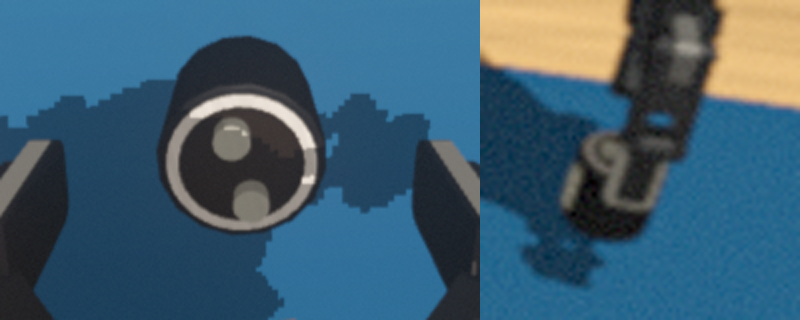

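Run:
```python
from h import *
c=arm.calibration("scene")
for z in(.01,.02,.03,.04,.05,.06):
  a=[proj(c,(.497,y,z)) for y in(.276,.298)]
  print(z,[tuple(np.round([(u-440)*4+480,(v-150)*4],0)) for u,v in a])
```

```text
0.01 [(np.float64(582.0), np.float64(259.0)), (np.float64(628.0), np.float64(267.0))]
0.02 [(np.float64(587.0), np.float64(244.0)), (np.float64(633.0), np.float64(252.0))]
0.03 [(np.float64(592.0), np.float64(229.0)), (np.float64(639.0), np.float64(237.0))]
0.04 [(np.float64(597.0), np.float64(214.0)), (np.float64(644.0), np.float64(222.0))]
0.05 [(np.float64(602.0), np.float64(199.0)), (np.float64(650.0), np.float64(206.0))]
0.06 [(np.float64(607.0), np.float64(183.0)), (np.float64(655.0), np.float64(190.0))]
```

Both views put the open fingertips at z ≈ 0.048 while the TCP reads 0.017. The tool therefore stands about 40 mm higher than reported, and I'll carry that as a z correction, checked by force. The lateral position is fine.

Emit:
arm_command(
  moves=[
    {"travel": [1, -1, -10], "angular": [0, 0, 0], "hand": 85},
    {"travel": [1, -1, -18], "angular": [0, 0, 0], "hand": 85},
    {"travel": [1, -1, -25], "angular": [0, 0, 0], "hand": 85},
    {"travel": [1, -1, -30], "angular": [0, 0, 0], "hand": 85},
    {"travel": [1, -1, -31], "angular": [0, 0, 0], "hand": 85},
    {"travel": [1, -1, -31], "angular": [0, 0, 0], "hand": 85},
    {"travel": [1, -1, -31], "angular": [0, 0, 0], "hand": 25},
    {"travel": [1, -1, -31], "angular": [0, 0, 0], "hand": 25},
    {"travel": [1, -1, -31], "angular": [0, 0, 0], "hand": 25},
    {"travel": [1, -1, -31], "angular": [0, 0, 0], "hand": 25},
    {"travel": [1, -1, -31], "angular": [0, 0, 0], "hand": 25},
  ],
)

```text
time: 6.45
eef_pos: [0.4507, 0.2871, -0.013]
tool_rot: [0.725, 0.688, -0.0, -0.001]
force: [-0.9, -1.0, 4.6]
width: 0.501
```

The black can is gripped, at an opening of 43 mm. Lifting it and carrying it to the green ring at (0.642, -0.079).

Emit:
arm_command(
  moves=[
    {"travel": [0, 0, 15], "angular": [0, 0, 0], "hand": 25},
    {"travel": [0, 0, 50], "angular": [0, 0, 0], "hand": 25},
    {"travel": [0, 0, 90], "angular": [0, 0, 0], "hand": 25},
    {"travel": [25, -48, 95], "angular": [0, 0, 0], "hand": 25},
    {"travel": [50, -95, 95], "angular": [0, 0, 0], "hand": 25},
    {"travel": [75, -143, 95], "angular": [0, 0, 0], "hand": 25},
    {"travel": [100, -191, 95], "angular": [0, 0, 0], "hand": 25},
    {"travel": [125, -239, 95], "angular": [0, 0, 0], "hand": 25},
    {"travel": [150, -287, 95], "angular": [0, 0, 0], "hand": 25},
    {"travel": [172, -330, 95], "angular": [0, 0, 0], "hand": 25},
    {"travel": [191, -366, 95], "angular": [0, 0, 0], "hand": 25},
    {"travel": [191, -366, 95], "angular": [0, 0, 0], "hand": 25},
  ],
)

```text
time: 7.95
eef_pos: [0.6421, -0.0834, 0.0828]
tool_rot: [0.727, 0.686, -0.001, 0.0]
force: [-0.5, 0.4, -1.7]
width: 0.499
```

```bash
python3 w.py w5
```

```text
7.95 [ 0.6421 -0.0834  0.0828] jaw deg -3.31 z [-0.001 -0.002 -1.   ] F [-0.46  0.41 -1.67] w 0.499 q [-0.29  0.51  0.47  1.57 -0.24  1.12  0.17]
297.54408168057785 319.64649097167205 198.22353744859535 [ 0.6469 -0.0096  0.2429] [[0.998, -0.058, -0.001], [-0.056, -0.954, 0.293], [-0.018, -0.293, -0.956]]
```

View pics/w5.png

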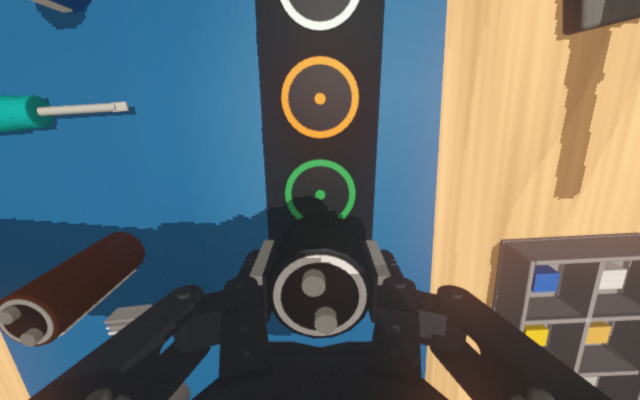

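The can is held with its top at about (320,293), the orange ring is at (320,97) and the green centre dot is at (320,194). I'll measure both against the can.

```bash
python3 -c "
from h import *
disc('w5',320,97,45,.006,(5,90,90),(22,255,255))
c=dict(np.load('pics/w5.npz'));print('green dot',ray(c,320,194.5,.006).round(4))
disc('w5',320,293,50,.138)
"
```

```text
[319.7  96.7  79.1  83.7] [ 0.6472 -0.0022  0.006 ] diam mm 64.8
green dot [ 0.643  -0.0789  0.006 ]
[319.5 294.8  80.9  92.9] [ 0.6425 -0.083   0.138 ] diam mm 37.4
```

Emit:
arm_command(
  moves=[
    {"travel": [0, 4, -25], "angular": [0, 0, 0], "hand": 25},
    {"travel": [0, 4, -50], "angular": [0, 0, 0], "hand": 25},
    {"travel": [0, 4, -70], "angular": [0, 0, 0], "hand": 25},
    {"travel": [0, 4, -80], "angular": [0, 0, 0], "hand": 25},
    {"travel": [0, 4, -85], "angular": [0, 0, 0], "hand": 25},
    {"travel": [0, 4, -87], "angular": [0, 0, 0], "hand": 25},
    {"travel": [0, 4, -89], "angular": [0, 0, 0], "hand": 25},
    {"travel": [0, 4, -89], "angular": [0, 0, 0], "hand": 25},
    {"travel": [0, 4, -89], "angular": [0, 0, 0], "hand": 25},
  ],
)

```text
time: 9.12
eef_pos: [0.6419, -0.0768, -0.0062]
tool_rot: [0.726, 0.687, -0.0, -0.0]
force: [0.0, -0.0, -0.8]
width: 0.502
```

Emit:
arm_command(
  moves=[
    {"travel": [0.5, -2, -1], "angular": [0, 0, 0], "hand": 25},
    {"travel": [0.5, -2, -2], "angular": [0, 0, 0], "hand": 25},
    {"travel": [0.5, -2, -2], "angular": [0, 0, 0], "hand": 25},
  ],
)

```text
time: 9.5
eef_pos: [0.6427, -0.0785, -0.0069]
tool_rot: [0.726, 0.687, 0.0, -0.0]
force: [-5.4, 2.8, 12.0]
width: 0.502
```

The can is on the strip, with 12 N of contact. I'll release it, go up, and move above the blue one with the jaws turned 45° so the fingers miss the yellow decoys.

Emit:
arm_command(
  moves=[
    {"travel": [0, 0, 0.5], "angular": [0, 0, 0], "hand": 85},
    {"travel": [0, 0, 0.5], "angular": [0, 0, 0], "hand": 85},
    {"travel": [0, 0, 0.5], "angular": [0, 0, 0], "hand": 85},
    {"travel": [0, 0, 0.5], "angular": [0, 0, 0], "hand": 85},
    {"travel": [0, 0, 20], "angular": [0, 0, 0], "hand": 85},
    {"travel": [0, 0, 65], "angular": [0, 0, 0], "hand": 85},
    {"travel": [-20, 19, 112], "angular": [0, 0, -0.1], "hand": 85},
    {"travel": [-55, 53, 125], "angular": [0, 0, -0.27], "hand": 85},
    {"travel": [-90, 87, 125], "angular": [0, 0, -0.44], "hand": 85},
    {"travel": [-130, 124, 125], "angular": [0, 0, -0.6], "hand": 85},
    {"travel": [-167, 160, 125], "angular": [0, 0, -0.73], "hand": 85},
    {"travel": [-167, 160, 125], "angular": [0, 0, -0.73], "hand": 85},
  ],
)

```text
time: 11.0
eef_pos: [0.4738, 0.0846, 0.1193]
tool_rot: [0.923, 0.384, 0.001, -0.002]
force: [0.3, -0.6, 0.5]
width: 0.999
```

```bash
python3 w.py w6
```

```text
11.0 [0.4738 0.0846 0.1193] jaw deg -44.85 z [ 0.001  0.004 -1.   ] F [ 0.26 -0.62  0.52] w 0.999 q [-0.78  0.09  0.54  1.98 -0.06  1.09 -1.  ]
297.54408168057785 319.64649097167205 198.22353744859535 [0.5266 0.1362 0.2797] [[0.709, -0.706, -0.002], [-0.675, -0.679, 0.289], [-0.205, -0.203, -0.957]]
```

View pics/w6.png

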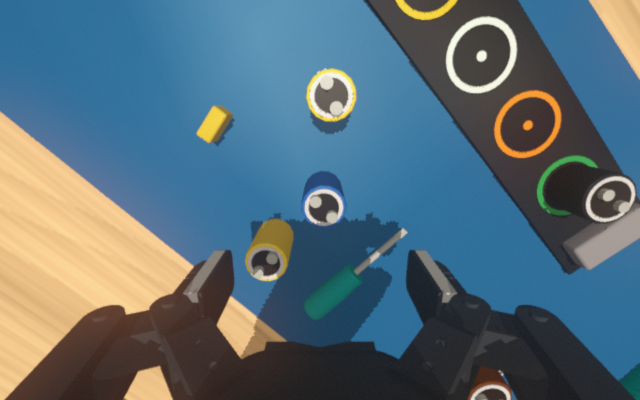

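The wrist view shows black standing on green, blue's top at (323,206), the yellow decoys at (331,95) and (268,262), and the screwdriver tip at (405,232).

```bash
python3 -c "
from h import *
b=disc('w6',323,207,24,.058)
disc('w6',528,125,42,.006,(5,90,90),(22,255,255))
disc('w6',482,55,42,.006)
c=dict(np.load('pics/w6.npz'))
R=lambda a:np.array([[np.cos(a),np.sin(a)],[-np.sin(a),np.cos(a)]])
for n,u,v,z in(('tip',405,232,.006),('sh',362,267,.01),('hand',310,312,.02),('dec',266,264,.058),('dec2',331,95,.058)):
  X=ray(c,u,v,z);print(n,X.round(3),'jaw/perp mm from blue',(R(np.radians(-45))@(X-b)[:2]*1000).round(0))
"
```

```text
[323.5 206.9  37.7  39.6] [0.4762 0.0819 0.058 ] diam mm 30.4
[527.4 123.7  62.1  75.2] [ 0.6483 -0.0034  0.006 ] diam mm 76.3
[480.9  54.5  68.1  80.7] [0.6525 0.0719 0.006 ] diam mm 77.0
tip [ 0.503 -0.007  0.006] jaw/perp mm from blue [ 82. -43.]
sh [ 0.448 -0.003  0.01 ] jaw/perp mm from blue [ 40. -80.]
hand [0.377 0.001 0.02 ] jaw/perp mm from blue [ -13. -127.]
dec [0.407 0.08  0.058] jaw/perp mm from blue [-48. -50.]
dec2 [0.538 0.137 0.058] jaw/perp mm from blue [ 5. 83.]
```

Emit:
arm_command(
  moves=[
    {"travel": [2, -3, -15], "angular": [0, 0, 0], "hand": 85},
    {"travel": [2, -3, -45], "angular": [0, 0, 0], "hand": 85},
    {"travel": [2, -3, -75], "angular": [0, 0, 0], "hand": 85},
    {"travel": [2, -3, -100], "angular": [0, 0, 0], "hand": 85},
    {"travel": [2, -3, -118], "angular": [0, 0, 0], "hand": 85},
    {"travel": [2, -3, -124], "angular": [0, 0, 0], "hand": 85},
    {"travel": [2, -3, -124], "angular": [0, 0, 0], "hand": 85},
    {"travel": [2, -3, -124], "angular": [0, 0, 0], "hand": 18},
    {"travel": [2, -3, -124], "angular": [0, 0, 0], "hand": 18},
    {"travel": [2, -3, -124], "angular": [0, 0, 0], "hand": 18},
    {"travel": [2, -3, -124], "angular": [0, 0, 0], "hand": 18},
    {"travel": [2, -3, -124], "angular": [0, 0, 0], "hand": 18},
  ],
)

```text
time: 12.55
eef_pos: [0.4776, 0.0802, -0.0039]
tool_rot: [0.923, 0.384, 0.002, -0.001]
force: [-2.8, 0.5, 7.2]
width: 0.409
```

Emit:
arm_command(
  moves=[
    {"travel": [0, 0, 15], "angular": [0, 0, 0], "hand": 18},
    {"travel": [0, 0, 50], "angular": [0, 0, 0], "hand": 18},
    {"travel": [0, 0, 90], "angular": [0, 0, 0.1], "hand": 18},
    {"travel": [40, -20, 95], "angular": [0, 0, 0.27], "hand": 18},
    {"travel": [80, -40, 95], "angular": [0, 0, 0.43], "hand": 18},
    {"travel": [120, -59, 95], "angular": [0, 0, 0.59], "hand": 18},
    {"travel": [155, -76, 95], "angular": [0, 0, 0.727], "hand": 18},
    {"travel": [170, -83, 95], "angular": [0, 0, 0.727], "hand": 18},
    {"travel": [170, -83, 95], "angular": [0, 0, 0.727], "hand": 18},
    {"travel": [170, -83, 95], "angular": [0, 0, 0.727], "hand": 18},
  ],
)

```text
time: 13.8
eef_pos: [0.647, -0.0023, 0.0915]
tool_rot: [0.726, 0.687, 0.001, -0.002]
force: [0.0, -0.6, -0.8]
width: 0.407
```

```bash
python3 w.py w7; python3 -c "
from h import *
c=dict(np.load('pics/w7.npz'));z=.0935-.0+.058
print(proj(c,(.6472,-.0033,.006)),proj(c,(.651,.0715,.006)),proj(c,(.6472,-.0033,.153)))
u,v=map(int,proj(c,(.651,.0715,.006)));disc('w7',u,v,46,.006)
u,v=map(int,proj(c,(.6472,-.0033,.153)));disc('w7',u,v,50,.153)
"
```

```text
13.8 [ 0.647  -0.0023  0.0915] jaw deg -3.14 z [-0.001  0.004 -1.   ] F [ 0.02 -0.6  -0.84] w 0.407 q [-0.43  0.5   0.49  1.56 -0.26  1.14  0.06]
297.54408168057785 319.64649097167205 198.22353744859535 [0.6517 0.0707 0.2521] [[0.998, -0.055, -0.001], [-0.053, -0.956, 0.288], [-0.017, -0.287, -0.958]]
(np.float64(319.5783326237624), np.float64(198.47898432700302)) (np.float64(319.1324698665903), np.float64(107.85912395322957)) (np.float64(318.97457234492657), np.float64(307.0350255213518))
[319.5 106.3  74.9  78.5] [0.6513 0.0726 0.006 ] diam mm 63.4
[322.9 311.1  73.7  86.8] [ 0.6486 -0.0052  0.153 ] diam mm 33.7
```

Emit:
arm_command(
  moves=[
    {"travel": [-1, 1, -25], "angular": [0, 0, 0], "hand": 18},
    {"travel": [-1, 1, -50], "angular": [0, 0, 0], "hand": 18},
    {"travel": [-1, 1, -70], "angular": [0, 0, 0], "hand": 18},
    {"travel": [-1, 1, -80], "angular": [0, 0, 0], "hand": 18},
    {"travel": [-1, 1, -85], "angular": [0, 0, 0], "hand": 18},
    {"travel": [-1, 1, -87], "angular": [0, 0, 0], "hand": 18},
    {"travel": [-1, 1, -89], "angular": [0, 0, 0], "hand": 18},
    {"travel": [-1, 1, -90], "angular": [0, 0, 0], "hand": 18},
    {"travel": [-1, 1, -90], "angular": [0, 0, 0], "hand": 18},
  ],
)

```text
time: 14.98
eef_pos: [0.6463, -0.001, 0.0022]
tool_rot: [0.726, 0.688, 0.002, -0.002]
force: [-2.5, 0.4, 4.6]
width: 0.406
```

Blue is in contact with the strip, at 4.6 N. I'll release it and go to the grey one.

Emit:
arm_command(
  moves=[
    {"travel": [0, 0, 0.5], "angular": [0, 0, 0], "hand": 85},
    {"travel": [0, 0, 0.5], "angular": [0, 0, 0], "hand": 85},
    {"travel": [0, 0, 0.5], "angular": [0, 0, 0], "hand": 85},
    {"travel": [0, 0, 0.5], "angular": [0, 0, 0], "hand": 85},
    {"travel": [0, 0, 20], "angular": [0, 0, 0], "hand": 85},
    {"travel": [0, 0, 65], "angular": [0, 0, 0], "hand": 85},
    {"travel": [0, 0, 115], "angular": [0, 0, 0], "hand": 85},
    {"travel": [-26, -43, 140], "angular": [0, 0, 0], "hand": 85},
    {"travel": [-54, -89, 148], "angular": [0, 0, 0], "hand": 85},
    {"travel": [-82, -135, 148], "angular": [0, 0, 0], "hand": 85},
    {"travel": [-110, -181, 148], "angular": [0, 0, 0], "hand": 85},
    {"travel": [-138, -228, 148], "angular": [0, 0, 0], "hand": 85},
  ],
)

```text
time: 16.48
eef_pos: [0.5075, -0.2306, 0.1518]
tool_rot: [0.726, 0.688, 0.002, -0.001]
force: [0.9, -0.1, 0.1]
width: 0.997
```

Emit:
arm_command(
  moves=[
    {"travel": [-22, -37, 0], "angular": [0, 0, 0], "hand": 85},
    {"travel": [-36, -59, 0], "angular": [0, 0, 0], "hand": 85},
    {"travel": [-36, -59, 0], "angular": [0, 0, 0], "hand": 85},
    {"travel": [-36, -59, 0], "angular": [0, 0, 0], "hand": 85},
  ],
)

```text
time: 16.98
eef_pos: [0.4722, -0.2888, 0.1525]
tool_rot: [0.726, 0.688, 0.003, -0.001]
force: [1.0, -0.7, -0.7]
width: 0.996
```

```bash
python3 w.py w8; python3 -c "
from h import *
c=dict(np.load('pics/w8.npz'))
for X in((.4717,-.288,.076),(.4647,-.1229,.094)):
  u,v=map(int,proj(c,X));print(u,v);disc('w8',u,v,32,X[2])
"
```

```text
16.975 [ 0.4722 -0.2888  0.1525] jaw deg -3.08 z [ 0.003  0.005 -1.   ] F [ 1.01 -0.65 -0.67] w 0.996 q [-0.11  0.25  0.67  1.77 -0.17  1.19  0.56]
297.54408168057785 319.64649097167205 198.22353744859535 [ 0.4762 -0.216   0.3132] [[0.999, -0.054, 0.002], [-0.053, -0.957, 0.287], [-0.013, -0.286, -0.958]]
318 199
[319.8 194.6  49.5  55. ] [ 0.4732 -0.2837  0.076 ] diam mm 43.3
291 -47Traceback (most recent call last):
  File "<string>", line 5, in <module>
    u,v=map(int,proj(c,X));print(u,v);disc('w8',u,v,32,X[2])
                                      ~~~~^^^^^^^^^^^^^^^^^^
  File "h.py", line 14, in disc
    p=cv2.findNonZero(cv2.bitwise_and(m,w));h=cv2.convexHull(p);(x,y),(a,b),_=cv2.fitEllipse(h)
                                              ~~~~~~~~~~~~~~^^^
cv2.error: OpenCV(4.12.0) /io/opencv/modules/imgproc/src/convhull.cpp:143: error: (-215:Assertion failed) total >= 0 && (depth == CV_32F || depth == CV_32S) in function 'convexHull'
```

View pics/w8.png

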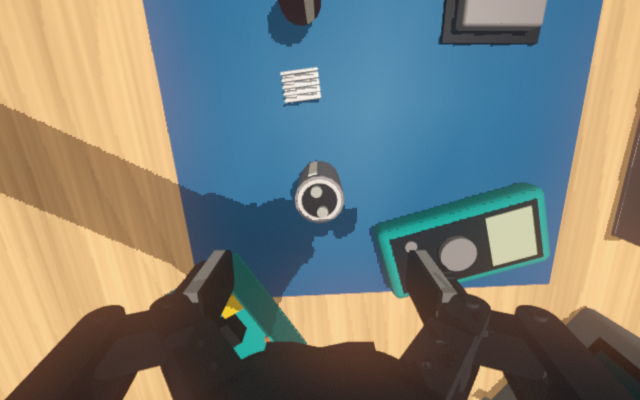

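Grey's top is at (320,199), since my mask also caught its bright side. The multimeter's corner at (378,230) is near where the right finger goes, so I'm checking the clearance.

```bash
python3 -c "
from h import *
c=dict(np.load('pics/w8.npz'));print('grey',ray(c,320,199,.076).round(4))
for p in((371,228),(385,238),(400,297),(380,224),(400,219),(440,210)):print(p,ray(c,*p,.03).round(3),ray(c,*p,.0).round(3))
"
```

```text
grey [ 0.4732 -0.2875  0.076 ]
(371, 228) [ 0.523 -0.335  0.03 ] [ 0.528 -0.348  0.   ]
(385, 238) [ 0.537 -0.347  0.03 ] [ 0.544 -0.361  0.   ]
(400, 297) [ 0.555 -0.419  0.03 ] [ 0.563 -0.441  0.   ]
(380, 224) [ 0.532 -0.331  0.03 ] [ 0.538 -0.344  0.   ]
(400, 219) [ 0.553 -0.327  0.03 ] [ 0.561 -0.339  0.   ]
(440, 210) [ 0.593 -0.32   0.03 ] [ 0.605 -0.331  0.   ]
```

Emit:
arm_command(
  moves=[
    {"travel": [1, 1, -40], "angular": [0, 0, 0], "hand": 78},
    {"travel": [1, 1, -80], "angular": [0, 0, 0], "hand": 78},
    {"travel": [1, 1, -115], "angular": [0, 0, 0], "hand": 78},
    {"travel": [1, 1, -138], "angular": [0, 0, 0], "hand": 78},
    {"travel": [1, 1, -148], "angular": [0, 0, 0], "hand": 78},
    {"travel": [1, 1, -149], "angular": [0, 0, 0], "hand": 78},
    {"travel": [1, 1, -149], "angular": [0, 0, 0], "hand": 78},
    {"travel": [1, 1, -149], "angular": [0, 0, 0], "hand": 24},
    {"travel": [1, 1, -149], "angular": [0, 0, 0], "hand": 24},
    {"travel": [1, 1, -149], "angular": [0, 0, 0], "hand": 24},
    {"travel": [1, 1, -149], "angular": [0, 0, 0], "hand": 24},
    {"travel": [1, 1, -149], "angular": [0, 0, 0], "hand": 24},
  ],
)

```text
time: 18.52
eef_pos: [0.4737, -0.2876, 0.004]
tool_rot: [0.726, 0.688, 0.003, -0.001]
force: [-1.6, 1.7, 6.0]
width: 0.48
```

Grey is held, at 41 mm. Carrying it to the white ring.

Emit:
arm_command(
  moves=[
    {"travel": [0, 0, 15], "angular": [0, 0, 0], "hand": 24},
    {"travel": [0, 0, 50], "angular": [0, 0, 0], "hand": 24},
    {"travel": [0, 0, 95], "angular": [0, 0, 0], "hand": 24},
    {"travel": [20, 40, 115], "angular": [0, 0, 0], "hand": 24},
    {"travel": [43, 87, 115], "angular": [0, 0, 0], "hand": 24},
    {"travel": [66, 134, 115], "angular": [0, 0, 0], "hand": 24},
    {"travel": [89, 181, 115], "angular": [0, 0, 0], "hand": 24},
    {"travel": [112, 228, 115], "angular": [0, 0, 0], "hand": 24},
    {"travel": [135, 275, 115], "angular": [0, 0, 0], "hand": 24},
    {"travel": [158, 322, 115], "angular": [0, 0, 0], "hand": 24},
    {"travel": [177, 360, 115], "angular": [0, 0, 0], "hand": 24},
    {"travel": [177, 360, 115], "angular": [0, 0, 0], "hand": 24},
  ],
)

```text
time: 20.02
eef_pos: [0.6513, 0.0771, 0.1193]
tool_rot: [0.724, 0.69, 0.003, -0.001]
force: [-0.5, -0.4, -0.9]
width: 0.477
```

```bash
python3 w.py w9; python3 -c "
from h import *
c=dict(np.load('pics/w9.npz'))
u,v=map(int,proj(c,(.655,.146,.006)));print(u,v);disc('w9',u,v,42,.006,(15,90,90),(35,255,255))
X=(.6512,.072,.187);u,v=map(int,proj(c,X));print(u,v);disc('w9',u,v,62,.187)
"
```

```text
20.025 [0.6513 0.0771 0.1193] jaw deg -2.7 z [ 0.003  0.006 -1.   ] F [-0.51 -0.36 -0.89] w 0.477 q [-0.54  0.49  0.49  1.52 -0.24  1.19 -0.06]
297.54408168057785 319.64649097167205 198.22353744859535 [0.6547 0.1498 0.28  ] [[0.999, -0.048, 0.003], [-0.047, -0.957, 0.285], [-0.011, -0.285, -0.958]]
319 114
[319.7 112.4  67.4  70.3] [0.6555 0.1473 0.006 ] diam mm 63.4
319 326
[320.6 323.4  92.6 106.8] [0.6517 0.0734 0.187 ] diam mm 40.4
```

Emit:
arm_command(
  moves=[
    {"travel": [0, -2.5, -25], "angular": [0, 0, 0], "hand": 24},
    {"travel": [0, -2.5, -55], "angular": [0, 0, 0], "hand": 24},
    {"travel": [0, -2.5, -80], "angular": [0, 0, 0], "hand": 24},
    {"travel": [0, -2.5, -97], "angular": [0, 0, 0], "hand": 24},
    {"travel": [0, -2.5, -104], "angular": [0, 0, 0], "hand": 24},
    {"travel": [0, -2.5, -107], "angular": [0, 0, 0], "hand": 24},
    {"travel": [0, -2.5, -109], "angular": [0, 0, 0], "hand": 24},
    {"travel": [0, -2.5, -110], "angular": [0, 0, 0], "hand": 24},
    {"travel": [0, -2.5, -110], "angular": [0, 0, 0], "hand": 24},
  ],
)

```text
time: 21.2
eef_pos: [0.6512, 0.0715, 0.0101]
tool_rot: [0.725, 0.689, 0.003, -0.0]
force: [-0.4, 0.4, 3.6]
width: 0.478
```

Emit:
arm_command(
  moves=[
    {"travel": [0, 0, 0.5], "angular": [0, 0, 0], "hand": 85},
    {"travel": [0, 0, 0.5], "angular": [0, 0, 0], "hand": 85},
    {"travel": [0, 0, 0.5], "angular": [0, 0, 0], "hand": 85},
    {"travel": [0, 0, 0.5], "angular": [0, 0, 0], "hand": 85},
    {"travel": [0, 0, 20], "angular": [0, 0, 0], "hand": 85},
    {"travel": [0, 0, 65], "angular": [0, 0, 0], "hand": 85},
    {"travel": [0, 0, 115], "angular": [0, 0, 0], "hand": 85},
    {"travel": [-30, -31, 150], "angular": [0, 0, 0], "hand": 85},
    {"travel": [-63, -66, 155], "angular": [0, 0, 0], "hand": 85},
    {"travel": [-97, -101, 155], "angular": [0, 0, 0], "hand": 85},
    {"travel": [-130, -136, 155], "angular": [0, 0, 0], "hand": 85},
    {"travel": [-160, -167, 155], "angular": [0, 0, 0], "hand": 85},
  ],
)

```text
time: 22.7
eef_pos: [0.4902, -0.097, 0.1664]
tool_rot: [0.725, 0.689, 0.004, -0.0]
force: [0.8, -0.6, 0.2]
width: 0.996
```

Emit:
arm_command(
  moves=[
    {"travel": [-21, -25, 0], "angular": [0, 0, 0], "hand": 85},
    {"travel": [-26, -30, 0], "angular": [0, 0, 0], "hand": 85},
    {"travel": [-26, -30, 0], "angular": [0, 0, 0], "hand": 85},
  ],
)

```text
time: 23.08
eef_pos: [0.4646, -0.1269, 0.1673]
tool_rot: [0.725, 0.689, 0.005, 0.0]
force: [-0.1, 1.4, 0.2]
width: 0.995
```

```bash
python3 w.py w10; python3 -c "
from h import *
c=dict(np.load('pics/w10.npz'))
X=(.4647,-.1229,.094);u,v=map(int,proj(c,X));print(u,v);disc('w10',u,v,34,.094)
c=arm.calibration('top');im=arm.grab_frame('top');cv2.imwrite('pics/t10.png',im)
a=cv2.imread('pics/w10.png')
cv2.imwrite('pics/c10.png',np.vstack([a[130:330,120:520],cv2.resize(im[90:190,180:380],(400,200),interpolation=2)]))
"
```

```text
23.075 [ 0.4646 -0.1269  0.1673] jaw deg -2.97 z [ 0.007  0.007 -1.   ] F [-0.1   1.41  0.17] w 0.995 q [-0.44  0.03  0.63  1.93 -0.03  1.19  0.15]
297.54408168057785 319.64649097167205 198.22353744859535 [ 0.4677 -0.0543  0.3281] [[0.999, -0.053, 0.007], [-0.052, -0.957, 0.285], [-0.008, -0.285, -0.959]]
318 197
[318.1 204.   44.3  56.9] [ 0.4642 -0.1288  0.094 ] diam mm 41.8
```

View pics/c10.png

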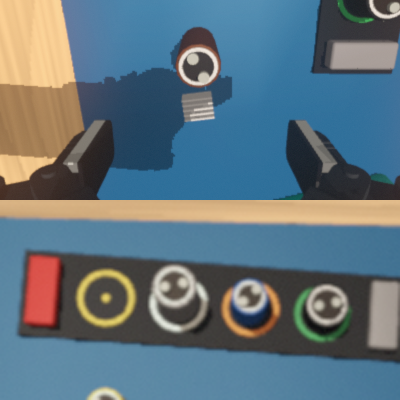

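Brown's top is at (319,196), which agrees with (0.465, -0.123). The top view shows grey, blue and black inside the white, orange and green rings. Grasping brown.

Emit:
arm_command(
  moves=[
    {"travel": [0, 4, -15], "angular": [0, 0, 0], "hand": 85},
    {"travel": [0, 4, -50], "angular": [0, 0, 0], "hand": 85},
    {"travel": [0, 4, -90], "angular": [0, 0, 0], "hand": 85},
    {"travel": [0, 4, -122], "angular": [0, 0, 0], "hand": 85},
    {"travel": [0, 4, -143], "angular": [0, 0, 0], "hand": 85},
    {"travel": [0, 4, -149], "angular": [0, 0, 0], "hand": 85},
    {"travel": [0, 4, -149], "angular": [0, 0, 0], "hand": 85},
    {"travel": [0, 4, -149], "angular": [0, 0, 0], "hand": 20},
    {"travel": [0, 4, -149], "angular": [0, 0, 0], "hand": 20},
    {"travel": [0, 4, -149], "angular": [0, 0, 0], "hand": 20},
    {"travel": [0, 4, -149], "angular": [0, 0, 0], "hand": 20},
    {"travel": [0, 4, -149], "angular": [0, 0, 0], "hand": 20},
  ],
)

```text
time: 24.68
eef_pos: [0.4653, -0.1221, 0.0185]
tool_rot: [0.725, 0.689, 0.005, 0.0]
force: [-2.2, 0.0, 5.9]
width: 0.432
```

Emit:
arm_command(
  moves=[
    {"travel": [0, 0, 15], "angular": [0, 0, 0], "hand": 20},
    {"travel": [0, 0, 50], "angular": [0, 0, 0], "hand": 20},
    {"travel": [0, 0, 95], "angular": [0, 0, 0], "hand": 20},
    {"travel": [24, 34, 120], "angular": [0, 0, 0], "hand": 20},
    {"travel": [50, 71, 120], "angular": [0, 0, 0], "hand": 20},
    {"travel": [77, 109, 120], "angular": [0, 0, 0], "hand": 20},
    {"travel": [104, 147, 120], "angular": [0, 0, 0], "hand": 20},
    {"travel": [131, 185, 120], "angular": [0, 0, 0], "hand": 20},
    {"travel": [158, 223, 120], "angular": [0, 0, 0], "hand": 20},
    {"travel": [180, 254, 120], "angular": [0, 0, 0], "hand": 20},
    {"travel": [190, 268, 120], "angular": [0, 0, 0], "hand": 20},
    {"travel": [190, 268, 120], "angular": [0, 0, 0], "hand": 20},
  ],
)

```text
time: 26.18
eef_pos: [0.6554, 0.1471, 0.1389]
tool_rot: [0.724, 0.69, 0.005, 0.0]
force: [-0.1, -0.1, -2.1]
width: 0.426
```

Emit:
arm_command(
  moves=[
    {"travel": [0, 0, 0], "angular": [0, 0, 0], "hand": 20},
  ],
)

```text
time: 26.3
eef_pos: [0.6551, 0.1457, 0.1394]
tool_rot: [0.724, 0.689, 0.005, 0.001]
force: [-0.6, -0.3, -1.2]
width: 0.427
```

```bash
python3 w.py w11; python3 -c "
from h import *
c=dict(np.load('pics/w11.npz'))
X=(.6553,.1462,.214);u,v=map(int,proj(c,X));print(u,v);disc('w11',u,v,62,.214)
"
```

```text
26.3 [0.6551 0.1457 0.1394] jaw deg -2.85 z [ 0.008  0.005 -1.   ] F [-0.6  -0.32 -1.16] w 0.427 q [-0.63  0.5   0.48  1.45 -0.24  1.24 -0.17]
297.54408168057785 319.64649097167205 198.22353744859535 [0.658  0.2185 0.3   ] [[0.999, -0.05, 0.007], [-0.05, -0.957, 0.286], [-0.008, -0.286, -0.958]]
320 327
[320.3 330.   77.9  93.6] [0.6551 0.145  0.214 ] diam mm 32.6
```

Emit:
arm_command(
  moves=[
    {"travel": [0, 0.5, -25], "angular": [0, 0, 0], "hand": 20},
    {"travel": [0, 0.5, -55], "angular": [0, 0, 0], "hand": 20},
    {"travel": [0, 0.5, -85], "angular": [0, 0, 0], "hand": 20},
    {"travel": [0, 0.5, -102], "angular": [0, 0, 0], "hand": 20},
    {"travel": [0, 0.5, -110], "angular": [0, 0, 0], "hand": 20},
    {"travel": [0, 0.5, -113], "angular": [0, 0, 0], "hand": 20},
    {"travel": [0, 0.5, -115], "angular": [0, 0, 0], "hand": 20},
    {"travel": [0, 0.5, -116], "angular": [0, 0, 0], "hand": 20},
    {"travel": [0, 0.5, -116], "angular": [0, 0, 0], "hand": 20},
  ],
)

```text
time: 27.48
eef_pos: [0.6556, 0.1466, 0.0246]
tool_rot: [0.724, 0.689, 0.005, 0.001]
force: [-3.3, -1.1, 5.5]
width: 0.431
```

Brown is in contact with the strip, at 5.5 N. I'll release it, back up and clear away towards the robot.

Emit:
arm_command(
  moves=[
    {"travel": [0, 0, 0.5], "angular": [0, 0, 0], "hand": 85},
    {"travel": [0, 0, 0.5], "angular": [0, 0, 0], "hand": 85},
    {"travel": [0, 0, 0.5], "angular": [0, 0, 0], "hand": 85},
    {"travel": [0, 0, 0.5], "angular": [0, 0, 0], "hand": 85},
    {"travel": [0, 0, 15], "angular": [0, 0, 0], "hand": 85},
    {"travel": [0, 0, 55], "angular": [0, 0, 0], "hand": 85},
    {"travel": [0, 0, 100], "angular": [0, 0, 0], "hand": 85},
    {"travel": [-20, 20, 140], "angular": [0, 0, 0], "hand": 85},
    {"travel": [-60, 50, 150], "angular": [0, 0, 0], "hand": 85},
    {"travel": [-100, 80, 150], "angular": [0, 0, 0], "hand": 85},
    {"travel": [-140, 110, 150], "angular": [0, 0, 0], "hand": 85},
    {"travel": [-140, 110, 150], "angular": [0, 0, 0], "hand": 85},
  ],
)

```text
time: 28.98
eef_pos: [0.5128, 0.2602, 0.1758]
tool_rot: [0.722, 0.692, 0.006, -0.0]
force: [1.5, -1.1, -0.1]
width: 0.995
```

```bash
python3 -c "
from h import *
import numpy as np
c=arm.calibration('top');im=arm.grab_frame('top');cv2.imwrite('pics/t12.png',im);np.savez('pics/t12.npz',**{k:c[k] for k in('fovy','cx','cy','R','t')})
s=arm.grab_frame('scene')
R={'brown':(.6553,.1462,.1),'grey':(.6514,.072,.082),'blue':(.6472,-.003,.064),'black':(.643,-.0788,.048)}
for n,(x,y,h) in R.items():
  u,v=map(int,proj(c,(x,y,h)));print(n,u,v);X=disc('t12',u,v,14,h,(0,0,130));print(' off mm',((X[:2]-[x,y])*1000).round(1))
cv2.imwrite('pics/c12.png',np.vstack([cv2.resize(im[90:190,180:400],(660,300),interpolation=2),cv2.resize(s[170:300,210:460],(577,300),interpolation=2)[:, :577] if 0 else cv2.resize(s[170:300,200:486],(660,300),interpolation=2)]))
"
```

```text
brown 225 127
[224.9 125.6  20.6  23.5] [0.658  0.1466 0.1   ] diam mm 42.2
 off mm [2.7 0.4]
grey 265 132
[265.8 133.6  21.7  26.1] [0.6486 0.0722 0.082 ] diam mm 46.1
 off mm [-2.8  0.2]
blue 305 137
[304.4 137.6  17.1  19.1] [ 0.6463 -0.0015  0.064 ] diam mm 35.6
 off mm [-0.9  1.5]
black 343 141
[342.1 141.9  19.8  23.1] [ 0.6425 -0.077   0.048 ] diam mm 43.1
 off mm [-0.5  1.8]
```

View pics/c12.png

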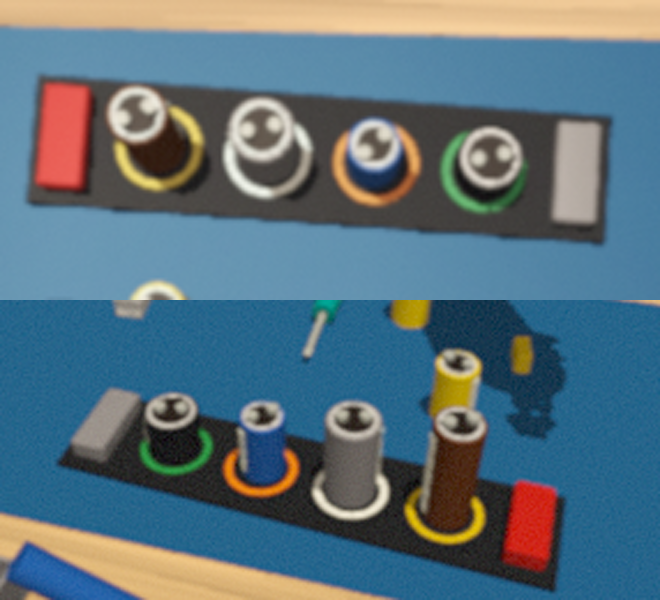

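Both views show brown, grey, blue and black standing upright from the red block to the grey one, each within about 3 mm of its ring's centre. The gripper is well away, so I'm handing in.

```bash
python3 -c "
from station import arm
print(arm.close_job(), arm.state()['time'])"
```

```text
the job is handed in; nothing more can be done
the job is handed in; nothing more can be done
```

The four capacitors stand upright on the rings in height order, counted from the red block: brown on yellow, grey on white, blue on orange, black on green. I lowered each until the wrist force showed contact with the strip (about 4–12 N), then released it. The job was handed in at about 29 s; `close_job()` gives no verdict.

- **Last checks:** in the final top view the axes are within about 3 mm of their ring centres, against the 12 mm allowed. The scene view shows all four upright, and the open gripper is clear of them. I judged upright and at rest by eye from single pictures, not by measurement.
- **What disagreed:** the first grasp of the black can closed on nothing. Two camera views showed the fingertips about 40 mm higher than the reported TCP height and the stated tool geometry imply. I applied that as a height correction for every later grasp; the can was not moved by the miss.

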